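# Set and lock a tilting stage, then let the reference tile slide home

## Task

Get the tilting stage ready for a colour check: set it to the angle marked by the red index on its scale drum (push the clamp lever at its side back to loosen the head, press the bar at the front of the plate down until the yellow pointer stands level with the red index, and pull the lever fully forward again to lock it). Only then lay the blue-faced reference tile on the sloping plate, flat and clear of the two rails, and let go so that it slides down by itself and sits square in the corner between the rails. Leave the red index where it is set, and do not shift or knock over the reagent bottle, dropper bottle, sample jar and calibration weight that stand close by.

Things in the scene. Friction and masses are not known exactly. Their poses are not given: they have to be found in the camera images.
- stage_base: Fixed base of the tilting stage: foot 180 (x) x 246 (y) x 17 mm, two grey cheeks 64 mm wide, outer faces at y = +118 and -110 mm, 152 mm high. Origin under its centre on the worktop; z up, -x its front (towards the robot), +y its left. The head's pivot axis lies along y at x = 0, z = 120 mm. White scale drum on the right cheek, radius 45 mm about that axis, y = -110 to -123 mm.
- stage_head (a joint): Tilt of the head, rad: 0 = plate level, positive = front edge down, stops at -0.30 and 0.95. Unclamped it is near balanced, stiff (about 1.6 N at the press bar) and stays where left; clamped it holds about 2 N m. A head point a to the rear of and b above the pivot axis when level stands at tilt t at base x = a cos t - b sin t, z = 0.120 + a sin t + b cos t (m).
- index (a joint): Angle in rad at which the red index is set on the drum, in the same measure as joint stage_head: pointer and index are level when both values are equal. Stiff; not to be moved.
- clamp_lever (a joint): Clamp lever on the left cheek, rad about a stud along y at base x = 0, z = 75 mm: 0 = fully tight, front stop, 0.60 forward of upright; grows as it swings to the rear; 1.20 = rear stop, 0.60 behind upright. The brake grips below about 0.65 and is free above. Ball end at radius 92 mm: 3 to 6 N moves it, and it stays where it is left.
- lever_ball (a point): Centre of the lever's orange ball end, 26 mm in diameter, on a 10 mm rod: 158 mm left (+y) of the base's middle plane, 40 mm outside the left cheek, 151 mm high at both stops, 167 mm when upright. Axes turn with the lever.
- press_bar (a point): Centre of the bright metal press bar along the front edge of the plate, 13 mm thick, 72 mm long in y, on two stems; at a = -106, b = 9 mm of the head (see stage_head). Axes turn with the head.
- pointer_tip (a point): Tip of the head's yellow pointer, 52 mm from the pivot axis, at the outer side of the drum on the right; straight above the axis at tilt 0, moving forward as the head tilts. x axis along the plate to the rear, z square to the plate, y to the left.
- index_mark (a point): Top of the red index block, 6 mm wide, astride the white drum, 52 mm from the pivot axis. Its x axis is parallel to that of pointer_tip when pointer and index are level.
- plate_centre (a point): Point on the top face of the dark 170 x 170 mm plate, 14 mm above the pivot axis when level, on the middle plane. z axis = normal of the plate, x along the plate to the rear (uphill once tilted), y to the left.
- corner_seat (a point): Tile centre when home in the corner: 5 mm above the plate's face, 37 mm in front (-x) of plate_centre, same axes. Two aluminium rails, 6 mm high and 7 mm thick, start at a point 70 mm in front of plate_centre and run uphill 82 mm at 45 degrees to either side, square to each other. Plate and rails are coated, so the tile slides on them by its own weight at any angle the index can mark.
- tile_centre (a point): Centre of the ceramic reference tile, 46 x 46 x 10 mm, 60 g, white with a blue face up, flat on the worktop, centre 5 mm up. x, y along its sides, z up. The calibration weight stands close to its +x side, with no room for a finger; the +y and -y sides are free.
- weight_centre (a point): Centre of the 200 g steel calibration weight beside the tile, 27 mm in diameter, 48 mm high, centre 24 mm up. z up.
- amber_bottle_centre (a point): Middle of the reagent bottle with black cap and red band, to the left of the lever, 68 mm in diameter, 151 mm high; point 75 mm up. z up.
- dropper_bottle_centre (a point): Middle of the dropper bottle with red tip, at one front corner of the stage, 40 mm in diameter, 106 mm high; point 53 mm up. z up.
- sample_jar_centre (a point): Middle of the sample jar with white lid, at the other front corner of the stage, 52 mm in diameter, 72 mm high; point 36 mm up. z up.
Mind the look-alikes: they are no part of the job. Of the things shaped like the part that bears tile_centre, the white one is meant.

How it is judged:
By the outcome, as a careful person would: the job done as asked, in the order asked, and still so for the second after the job is handed in, with the robot touching nothing.
It also fails if it takes over 62 s, if anything falls off the work surface, if the arm or the gripper's body presses on something with over 40 N, if the wrist force passes 120 N, or if a joint passes its speed limit or range.

## Robot

A 6-joint arm with a two-finger parallel gripper is mounted at the origin on a cart in front of the work surface, level with it; the furniture and walls round the work are solid. World frame = base frame: x ahead of the robot, y to its left, z up, the work surface at z = 0. Lengths are in m, angles in rad, forces in N, time in s.
With the tool pointing down it reaches from about 0.25 to 0.725 m from the base axis. Payload 9.7 kg.
Tool frame: the origin (TCP) lies at the very end of the fingers, on their centre line; the grasp point (between the pads) lies robot.grip_point_offset behind it (robot.grip_point_offset is the distance from the TCP to the grasp point, in m); z points along the fingers, y is the direction in which the jaws open and shut (so a half turn about z gives the same grasp; the last joint's range is limited). The gripper opens to 85 mm and grips with 20 to 120 N. Pads are 22 mm wide; open, the fingers measure 114 mm over their backs; the gripper's body (76 mm by 85 mm) begins 54 mm behind the grasp point. The pads swing forward as they close: fully open they stand 13 mm farther back than shut.
Start: joints at [-1.134, 0.087, 0.176, 1.66, 0, 1.571], TCP at [0.233, -0.498, 0.196] pointing down, gripper open.
Joint ranges: [-3.13, 3.13], [-0.85, 1.81], [-1.15, 1.24], [-2.2, 2.28], [-1.44, 1.52], [-3.14, 3.14]. Speed limits (rad/s): [2.22, 2.22, 2.57, 3.14, 3.14, 3.14].

## Interface

Orientations are given as [roll, pitch, yaw] about the fixed x, y, z axes, in that order (R = Rz(yaw) Ry(pitch) Rx(roll)).
In Python, from cell import robot, vision, job gives the robot as it stands. The module is installed in compiled form; this text tells all that it offers.
- The arm moves only by the tool move_arm, never from a script. Its arguments are lists of equal length, an entry for each row: "twist": the turn, a rotation vector about the tool's x, y, z in degrees, a list of three; "translation": the shift along the tool's x, y, z in cm, a list of three; "gripper": the finger opening in cm, from 0 to 8.54. A call has 1 to 12 rows; each row is the pose to reach, as a shift and turn from the pose commanded when the call began, along the tool's axes at that moment; what a row does not reach only later rows make up. A row lasts 1/8 s, in which the tool goes at most 62.5 mm and 10.7 degrees, less where a joint would pass 70% of its speed; a pose out of reach is approached as far as the arm can. A call with a gripper value outside its range is refused whole. The fingers move at their own pace and stop on an object; "grip_force" is the grip in N (left out, the last holds). Time passes only in rows, so rows that repeat a pose let the fingers close. It gives the time, the measured TCP pose, the force and the opening at its end, in the units of the state.
- robot.state(): the state, without advancing time (a new reading comes with each control period).
- vision.snapshot(name): name is "side" or "top"; returns (picture, depth): 400x640x3 uint8, red, green, blue; 400x640 float32, m along the optical axis (not along the pixel's ray), 0 where there is no reading.
- vision.camera_params(name): a dict with "K" (3x3 intrinsics, pixels), "dist_coeffs" ([k1, k2, p1, p2, k3] as OpenCV has them; the pictures are not rectified), "rvec" (rotation vector, rad) and "tvec" (3), from world to camera coordinates, as OpenCV has them. Camera axes: x right, y down, z forward; pixel columns grow to the right and rows downward; lengths in m; the calibration is good to about 2 mm. A picture is of the moment at which its call begins. camera_params takes no time and is no camera call.
- job.finish_job(): hands the job in, once; it reports no verdict.
The state is a dict: "time_s": time; "q": joint angles; "dq": joint speeds; "joint_torque": joint torques, N m; "position": TCP position; "tcp_rot": TCP orientation; "contact_force": force on the tool from outside, world axes, zero at the start; "torque": the same for the moment, N m; "finger_gap": opening from 0.0 (shut) to 1.0 (fully open).
Only numpy, scipy, OpenCV 4.12 (cv2) and the standard library are available. Lean on these libraries where they do the work, as an engineer would, in place of code of your own. Each camera call takes 0.05 s, during which the arm holds its last target. There are 200 camera calls.

## Working session

There is one attempt and no reset: what is moved stays moved. The work goes in short steps, Python scripts to look and compute and a tool call to move; the robot and the scene stay as the last step left them, time stands still between calls to the robot, and variables do not carry over. Pictures are saved under pics/ and viewed, about 8 in all and at most 12, crops included, and the job is handed in when it is done.

Besides the shell and the picture viewer there is one more tool, called after ">>>" in YAML: its name, and indented under it one key for each argument. move_arm: Moves the arm, as the interface text tells. Its arguments: {"type":"object","properties":{"twist":{"type":"array"},"translation":{"type":"array"},"gripper":{"type":"array"},"grip_force":{"type":"number"}},"required":["twist","translation","gripper"]}

```bash
mkdir -p pics; cat > h.py <<'E'
import numpy as np, cv2
from cell import robot, vision, job
from scipy.spatial.transform import Rotation as Rn
def cam(n):
    p=vision.camera_params(n); R=cv2.Rodrigues(np.array(p["rvec"],float))[0]
    return np.array(p["K"],float),np.array(p["dist_coeffs"],float),R,np.array(p["tvec"],float).ravel()
def ray(n,uv):
    K,d,R,t=cam(n); x=cv2.undistortPoints(np.array(uv,float).reshape(-1,1,2),K,d).reshape(-1,2)
    return -R.T@t, np.c_[x,np.ones(len(x))]@R   # dirs with unit depth
def onplane(n,uv,z):
    o,D=ray(n,uv); return o+D*((z-o[2])/D[:,2])[:,None]
def atdepth(n,uv,dep):
    uv=np.array(uv,float).reshape(-1,2); o,D=ray(n,uv)
    return o+D*np.array([dep[int(round(v)),int(round(u))] for u,v in uv])[:,None]
def cloud(n,dep):
    vv,uu=np.mgrid[:400,:640]; o,D=ray(n,np.c_[uu.ravel(),vv.ravel()])
    return (o+D*dep.reshape(-1,1)).reshape(400,640,3)
def proj(n,P):
    p=vision.camera_params(n)
    return cv2.projectPoints(np.array(P,float).reshape(-1,1,3),np.array(p["rvec"],float),np.array(p["tvec"],float),np.array(p["K"],float),np.array(p["dist_coeffs"],float))[0].reshape(-1,2)
def snap(n,f):
    im,d=vision.snapshot(n); cv2.imwrite(f"pics/{f}.png",im[:,:,::-1]); np.savez(f"pics/{f}.npz",im=im,d=d); return im,d
def load(f):
    z=np.load(f"pics/{f}.npz"); return z["im"],z["d"]
E
python3 - <<'E'
from h import *
for n in("top","side"):
    snap(n,n+"0"); K,d,R,t=cam(n); print(n,-R.T@t,R[2],K[0,0])
print(robot.state(), robot.grip_point_offset)
E
```

```text
top [0.16303781 0.19279357 1.43777723] [ 0.28787953 -0.06870973 -0.95519859] 460.8403273928029
side [0.4906118  0.90026926 0.61179845] [ 0.06883906 -0.84202255 -0.53503198] 365.46576593813006
{'time_s': 0.1, 'q': array([-1.13399257e+00,  8.73829866e-02,  1.75214668e-01,  1.65977647e+00,
        1.78749917e-05,  1.57077589e+00]), 'dq': array([ 6.77735904e-04, -1.87498147e-03,  3.55058187e-03,  4.96121142e-05,
       -2.92223085e-04,  2.90362187e-04]), 'joint_torque': array([ 1.84475255e-03, -5.21561229e+01,  4.65653837e+01,  1.60939875e-02,
        5.69144049e-05, -4.26060424e-06]), 'position': array([ 0.23257993, -0.49814243,  0.19546679]), 'tcp_rot': array([-3.14044419e+00, -1.78984464e-05,  4.36824173e-01]), 'contact_force': array([ 0.12926264, -0.65879515,  0.2010796 ]), 'torque': array([ 0.0086914 ,  0.03163338, -0.05786659]), 'finger_gap': 1.0026340553656965} 0.0187
```

View pics/top0.png

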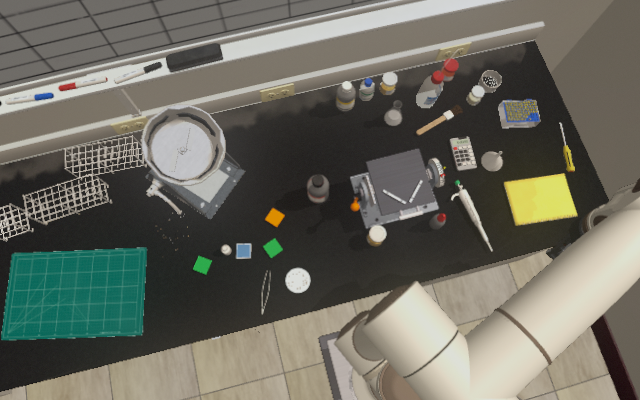

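View pics/side0.png

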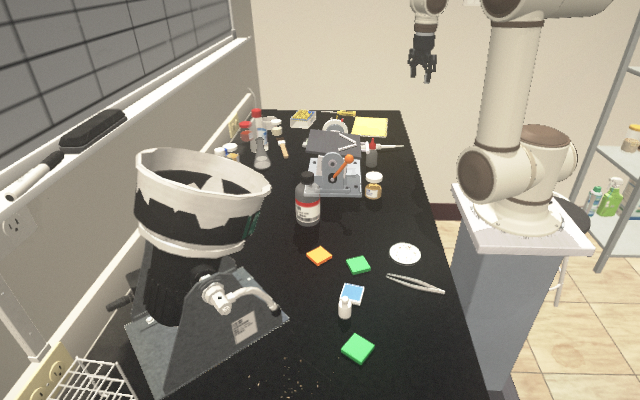

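Candidates for the tile (top picture): blue-faced white one (244,251), green (273,247), green (202,265), orange (275,217). I choose (244,251), which has the weight at (226,250) beside it. The stage is at about (395,190), with its orange ball at (355,206). The amber bottle is at (318,188), the jar at (376,236) and the dropper at (438,221). I'll check the choice in a close crop.

```bash
python3 - <<'E'
from h import *
im,d=load("top0"); s,ds=load("side0")
a=cv2.resize(im[140:250,340:460],None,fx=4,fy=4,interpolation=cv2.INTER_CUBIC)
b=cv2.resize(im[215:285,190:270],None,fx=4,fy=4,interpolation=cv2.INTER_CUBIC)
c=np.zeros((440,800,3),np.uint8); c[:,:480]=a; c[:280,480:]=b
cv2.imwrite("pics/crop0.png",c[:,:,::-1])
def blob(im,lo,hi,roi):
    h=cv2.cvtColor(im,cv2.COLOR_RGB2HSV); m=cv2.inRange(h,lo,hi); k=np.zeros_like(m); x0,y0,x1,y1=roi; k[y0:y1,x0:x1]=255; m&=k
    cs=cv2.findContours(m,0,1)[0]; return max(cs,key=cv2.contourArea),m
for n,I,D,roi in(("top",im,d,(225,235,262,268)),("side",s,ds,(335,280,370,310))):
    c,m=blob(I,(90,60,60),(130,255,255),roi); r=cv2.minAreaRect(c); print(n,"tile blue",r)
    P=onplane(n,cv2.boxPoints(r),.010); print(P.round(4).tolist(),P.mean(0), "depthz",atdepth(n,[r[0]],D))
    e=np.diff(np.r_[P,P[:1]],axis=0)[:,:2]; print("edges",np.linalg.norm(e,axis=1),np.degrees(np.arctan2(e[:,1],e[:,0])))
for n,I,D,roi in(("top",im,d,(340,190,375,225)),("side",s,ds,(335,145,365,170))):
    c,m=blob(I,(5,150,120),(20,255,255),roi); (u,v),r=cv2.minEnclosingCircle(c); print(n,"orange",u,v,r,cv2.contourArea(c),onplane(n,[[u,v]],.155))
C=cloud("top",d)
# plate, cheeks: heights around the stage
for nm,px in dict(weight=(226,250),amber=(318,181),jar=(376,232),dropper=(441,216),plate=(395,172),plate2=(420,180),plate3=(390,198),bar=(400,212)).items(): print(nm,px,atdepth("top",[px],d).round(3))
np.set_printoptions(precision=3,suppress=True)
E
```

```text
top tile blue ((242.5, 250.5), (11.0, 13.0), 90.0)
[[0.5011, 0.3615, 0.01], [0.4908, 0.3217, 0.01], [0.4567, 0.3291, 0.01], [0.4668, 0.3686, 0.01]] [0.47884118 0.34522511 0.01      ] depthz [[0.47934257 0.34549949 0.00746627]]
edges [0.04105968 0.03495374 0.04077551 0.0349839 ] [-104.45677349  167.77853709   75.56843449  -11.75755688]
side tile blue ((351.9117736816406, 291.35296630859375), (17.947635650634766, 14.309601783752441), 14.03624439239502)
[[0.4985, 0.3572, 0.01], [0.4919, 0.3164, 0.01], [0.4534, 0.3273, 0.01], [0.4614, 0.3672, 0.01]] [0.47630725 0.34204653 0.01      ] depthz [[0.47615065 0.33841217 0.00560106]]
edges [0.04141627 0.04005895 0.04070119 0.03837948] [-99.12166114 164.08905416  78.61637779 -15.08736657]
top orange 355.0 204.0 6.324655532836914 54.0 [[ 0.49840941 -0.01480161  0.155     ]]
side orange 345.0 162.0 9.219644546508789 58.0 [[0.5003882  0.01464971 0.155     ]]
weight (226, 250) [[0.486 0.391 0.043]]
amber (318, 181) [[0.596 0.07  0.148]]
jar (376, 232) [[ 0.419 -0.065  0.072]]
dropper (441, 216) [[ 0.413 -0.266  0.092]]
plate (395, 172) [[ 0.569 -0.162  0.138]]
plate2 (420, 180) [[ 0.525 -0.226  0.14 ]]
plate3 (390, 198) [[ 0.497 -0.125  0.129]]
bar (400, 212) [[ 0.449 -0.142  0.124]]
```

View pics/crop0.png

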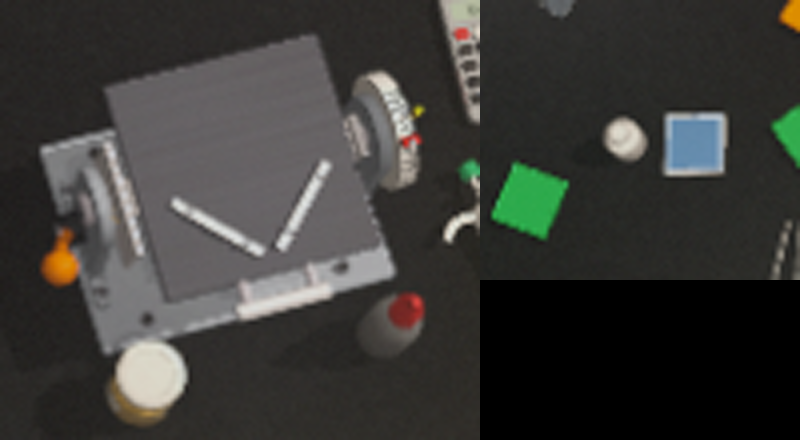

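The crop confirms the tile: blue face, white rim, weight on its left. On the stage the pointer (yellow) is at about pixel (444.5,167.7) and the red index at about (442.8,175.5). Next: stage pose and angles.

```bash
cat >> h.py <<'E'
def cen(im,kind,roi):
    x0,y0,x1,y1=roi; f=im[y0:y1,x0:x1].astype(float); r,g,b=f[...,0],f[...,1],f[...,2]
    w=dict(red=r-np.maximum(g,b)-50,yel=np.minimum(r,g)-b-50-2*np.maximum(r-g-50,0),orange=np.where(abs(g-b)>40,r-b-60,0))[kind].clip(0)
    vv,uu=np.mgrid[y0:y1,x0:x1]; return np.array([(w*uu).sum(),(w*vv).sum()])/max(w.sum(),1),w.sum(),(w>0).sum()
E
python3 - <<'E'
from h import *
np.set_printoptions(precision=4,suppress=True)
im,d=load("top0"); s,ds=load("side0")
F=onplane("top",[[438.4,209],[367,228],[350.2,177.5]],.017); print("foot FR FL RL",F)
e=F[1]-F[0]; print("len",np.linalg.norm(e[:2]),"yaw",np.degrees(np.arctan2(e[1],e[0]))-90); e2=F[2]-F[1]; print(np.linalg.norm(e2[:2]),np.degrees(np.arctan2(e2[1],e2[0])))
C=cloud("top",d)
# plate plane fit
poly=np.array([[372,167],[415,155],[427,190],[425,195],[385,165]]);m=np.zeros((400,640),np.uint8)
cv2.fillPoly(m,[np.array([[372,168],[414,156],[420,176],[380,186]])],1); P=C[m>0]; c=P.mean(0); n=np.linalg.svd(P-c)[2][2]; n*=np.sign(n[2]); print("plate c",c,"n",n,"res",np.std((P-c)@n))
# plate corners (crop): RL(105,88) RR(318,35) FR(383,250) FL(168,300)
pc=np.array([[105,88],[318,35],[383,250],[168,300]])/4+[340,140]
o,D=ray("top",pc); Q=o+D*(((c-o)@n)/(D@n))[:,None]; print("corners",Q,Q.mean(0),np.linalg.norm(np.diff(Q[[0,1,2,3,0]],axis=0),axis=1)); 
for k,(a,b) in dict(l=(3,0),r=(2,1)).items(): v=Q[b]-Q[a]; print(k,np.degrees(np.arctan2(v[1],v[0])))
v=Q[0]-Q[1];w=Q[3]-Q[2];print("y",np.degrees(np.arctan2(v[1],v[0]))-90,np.degrees(np.arctan2(w[1],w[0]))-90)
print("yel",cen(im,"yel",(438,160,452,172)),"red",cen(im,"red",(436,168,452,182)))
b1=cen(im,"orange",(340,195,372,220)); b2=cen(s,"orange",(335,145,365,175)); print(b1,b2)
E
```

```text
foot FR FL RL [[ 0.451  -0.2916  0.017 ]
 [ 0.4489 -0.052   0.017 ]
 [ 0.6253 -0.0469  0.017 ]]
len 0.23962462013129104 yaw 0.5118067581537957
0.17645342975504327 1.6561644914259328
plate c [ 0.5664 -0.1645  0.1484] n [ 0.9521 -0.0107  0.3055] res 0.018354502384677965
corners [[0.0976 0.2328 1.6234]
 [0.1012 0.2534 1.6127]
 [0.1772 0.1708 1.373 ]
 [0.1776 0.1788 1.3722]] [0.1384 0.2089 1.4953] [0.0235 0.2647 0.0081 0.2691]
l 145.99351072118108
r 132.61243956910485
y -190.09130945504444 -2.5999387267416125
yel (array([444.1784, 167.2822]), np.float64(241.0), np.int64(5)) red (array([442.2839, 174.6038]), np.float64(472.0), np.int64(10))
(array([355.0137, 205.4258]), np.float64(7445.0), np.int64(67)) (array([345.4842, 161.5997]), np.float64(7832.0), np.int64(96))
```

```bash
cat >> h.py <<'E'
B=np.array([.538,-.172,0]); YAW=np.radians(1.0)
def b2w(p): return B+np.array(p,float)@Rn.from_euler("z",YAW).as_matrix().T
def ang(n,uv,y):
    "angle of a point on radius 52 from ray cut with base plane y"
    o,D=ray(n,[uv]); Rb=Rn.from_euler("z",YAW).as_matrix(); o2=(o-B)@Rb; d2=D[0]@Rb; p=o2+d2*(y-o2[1])/d2[1]
    x,z=p[0],p[2]-.12; return np.arctan2(-x,z),np.hypot(x,z),p
E
python3 - <<'E'
from h import *
from scipy.optimize import least_squares
np.set_printoptions(precision=4,suppress=True)
im,d=load("top0"); C=cloud("top",d)
m=np.zeros((400,640),np.uint8); cv2.fillPoly(m,[np.array([[372,168],[414,156],[420,176],[380,186]])],1); P=C[m>0]
f=least_squares(lambda a:a[0]+a[1]*(P[:,0]-.55)+a[2]*(P[:,1]+.17)-P[:,2],[.13,0,0],loss="cauchy",f_scale=.004); print("plane",f.x,"tilt",np.arctan(f.x[1]),np.median(abs(f.fun)))
o,D=ray("top",np.array([[105,88],[318,35],[383,250],[168,300]])/4+[340,140])
z0,a,b=f.x; n=np.array([-a,-b,1]); k=z0-a*.55+b*.17; Q=o+D*((k-o@n)/(D@n))[:,None]; print("corners RL RR FR FL",Q,"mean",Q.mean(0),np.linalg.norm(np.diff(Q[[0,1,2,3,0]],axis=0),axis=1))
for p,q in((3,0),(2,1)): v=Q[q]-Q[p]; print("yaw x",np.degrees(np.arctan2(v[1],v[0])))
for p,q in((1,0),(2,3)): v=Q[q]-Q[p]; print("yaw y",np.degrees(np.arctan2(v[1],v[0]))-90)
o1,D1=ray("top",[[355.0,205.4]]); o2,D2=ray("side",[[345.5,161.6]])
A=np.c_[D1[0],-D2[0]]; l=np.linalg.lstsq(A,o2-o1,rcond=None)[0]; print("ball",o1+D1[0]*l[0],o2+D2[0]*l[1],"want",b2w([-.052,.158,.151]), "z plane",onplane("top",[[355,205.4]],.151))
print("yel",ang("top",[444.18,167.28],-.124)); print("red",ang("top",[442.28,174.6],-.1165))
for t in(-.1,0,.1,.2): print(t, proj("top",b2w([-.052*np.sin(t),-.1245,.12+.052*np.cos(t)])))
for t in(.3,.4,.5,.6): print(t, proj("top",b2w([-.052*np.sin(t),-.1165,.12+.052*np.cos(t)])))
print("bar@0",proj("top",b2w([-.106,0,.129])),"seen crop bar (285,302)->(411,215.5)")
E
```

```text
plane [0.1362 0.1201 0.0045] tilt 0.1195090529751518 0.0019199147914185644
corners RL RR FR FL [[ 0.6191 -0.0857  0.1448]
 [ 0.6202 -0.2551  0.1442]
 [ 0.4504 -0.2541  0.1238]
 [ 0.4537 -0.0874  0.125 ]] mean [ 0.5359 -0.1706  0.1345] [0.1694 0.171  0.1668 0.1666]
yaw x 0.5946162350139098
yaw x -0.3185965026090039
yaw y 0.348924654816571
yaw y -1.134755058706645
ball [ 0.4982 -0.016   0.1401] [ 0.4993 -0.0162  0.1404] want [ 0.4833 -0.0149  0.151 ] z plane [[ 0.4954 -0.0143  0.151 ]]
yel (np.float64(0.09046767574196021), np.float64(0.05522783458240966), array([-0.005, -0.124,  0.175]))
red (np.float64(0.48313793498553936), np.float64(0.04476860979359152), array([-0.0208, -0.1165,  0.1596]))
-0.1 [[442.8404 164.5181]]
0 [[443.4766 166.0736]]
0.1 [[444.0671 167.6961]]
0.2 [[444.6054 169.3679]]
0.3 [[442.537  171.7536]]
0.4 [[442.9538 173.4686]]
0.5 [[443.3033 175.1761]]
0.6 [[443.5815 176.857 ]]
bar@0 [[412.4428 214.3946]] seen crop bar (285,302)->(411,215.5)
```

Checks against the given sizes: plate centre (.536,-.171,.1345), plate sides 167–171 mm (should be 170), yaw about 0, tilt about 0.12. Index is about 0.47. The ball fits the front stop, so the clamp is tight. Now to the lever's front with fingers shut.

```bash
sed -i 's/^B=.*/B=np.array([.537,-.171,0]); YAW=np.radians(.3)/' h.py; cat >> h.py <<'E'
def rel(targets):
    "targets: (x,y,z,roll,pitch,yaw rad or R)"
    s=robot.state(); R0=Rn.from_euler("xyz",s["tcp_rot"]); p0=s["position"]
    print("now",p0.round(4),np.degrees(s["tcp_rot"]).round(2),"F",s["contact_force"].round(1),"gap",round(s["finger_gap"],3),"t",s["time_s"],"q6",s["q"].round(2))
    for x,y,z,R in targets:
        print([x,y,z],"transl cm",(R0.inv().apply(np.array([x,y,z])-p0)*100).round(2),"twist",np.degrees((R0.inv()*R).as_rotvec()).round(2))
def down(yaw): return Rn.from_euler("xyz",[np.pi,0,yaw])
E
python3 - <<'E'
from h import *
rel([(.3,-.4,.26,down(0)),(.43,-.25,.27,down(0)),(.43,-.013,.27,down(0)),(.43,-.013,.145,down(0))])
E
```

```text
now [ 0.2326 -0.4981  0.1955] [-179.93   -0.     25.03] F [ 0.1 -0.7  0.2] gap 1.003 t 0.1 q6 [-1.13  0.09  0.18  1.66  0.    1.57]
[0.3, -0.4, 0.26] transl cm [10.26 -6.05 -6.45] twist [-6.000e-02  1.000e-02  2.503e+01]
[0.43, -0.25, 0.27] transl cm [ 28.39 -14.14  -7.44] twist [-6.000e-02  1.000e-02  2.503e+01]
[0.43, -0.013, 0.27] transl cm [ 38.41 -35.62  -7.41] twist [-6.000e-02  1.000e-02  2.503e+01]
[0.43, -0.013, 0.145] transl cm [ 38.41 -35.6    5.09] twist [-6.000e-02  1.000e-02  2.503e+01]
```

>>> move_arm:
  twist:
    - [0,0,10]
    - [0,0,20]
    - [0,0,25]
    - [0,0,25]
    - [0,0,25]
    - [0,0,25]
    - [0,0,25]
    - [0,0,25]
    - [0,0,25]
    - [0,0,25]
    - [0,0,25]
    - [0,0,25]
  translation:
    - [5,-3,-3.2]
    - [10.2,-6,-6.4]
    - [14.8,-8.1,-7]
    - [19,-10,-7.4]
    - [23.5,-12,-7.4]
    - [28.4,-14.1,-7.4]
    - [31,-19.5,-7.4]
    - [33.5,-25,-7.4]
    - [36,-30,-7.4]
    - [38.4,-35.6,-7.4]
    - [38.4,-35.6,-2]
    - [38.4,-35.6,-1]
  gripper: [0,0,0,0,0,0,0,0,0,0,0,0]

```text
time_s: 1.6
position: [0.4284, -0.0126, 0.203]
tcp_rot: [-3.141, 0.005, 0.002]
contact_force: [0.2, 0.3, 0.3]
finger_gap: -0.0
```

```bash
python3 - <<'E'
from h import *
rel([(.43,-.013,.14,down(0)),(.557,-.013,.14,down(0))])
im,d=snap("side","side1"); cv2.imwrite("pics/c1.png",cv2.resize(im[60:260,220:480,::-1],None,fx=3,fy=3)); 
E
```

```text
now [ 0.4284 -0.0126  0.203 ] [-1.7999e+02  3.0000e-01  1.3000e-01] F [0.2 0.3 0.3] gap -0.0 t 1.6 q6 [-0.03 -0.19 -0.08  1.69 -0.    3.11]
[0.43, -0.013, 0.14] transl cm [0.2  0.04 6.3 ] twist [-0.01  0.3   0.13]
[0.557, -0.013, 0.14] transl cm [12.9   0.07  6.23] twist [-0.01  0.3   0.13]
```

View pics/c1.png

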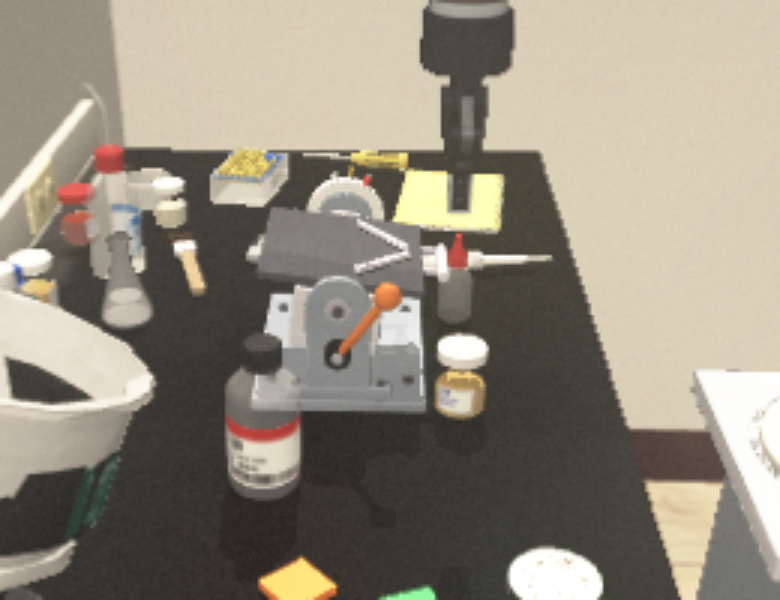

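Side crop: the lever ball is at full-picture (349,159), leaning forward (tight). The gripper is above and in front of it, with bottle and jar clear. Plate slopes slightly forward. Now push the lever back.

```bash
python3 - <<'E'
from h import *
o1,D1=ray("top",[[355.0,206.75]]); o2,D2=ray("side",[[349.3,158.7]])
A=np.c_[D1[0],-D2[0]]; l=np.linalg.lstsq(A,o2-o1,rcond=None)[0]; print("ball",o1+D1[0]*l[0],o2+D2[0]*l[1],"want",b2w([-.052,.158,.151]))
print("tip proj",proj("side",robot.state()["position"]))
E
```

```text
ball [ 0.49117679 -0.0129749   0.15208425] [ 0.48893066 -0.01265596  0.15145994] want [ 0.48417343 -0.01327444  0.151     ]
tip proj [[372.0949056  141.60202194]]
```

>>> move_arm:
  twist:
    - [0,0,0]
    - [0,0,0]
    - [0,0,0]
    - [0,0,0]
    - [0,0,0]
    - [0,0,0]
    - [0,0,0]
    - [0,0,0]
  translation:
    - [0,0,3.5]
    - [0,0,6.3]
    - [0.5,0,6.3]
    - [2.0,0,6.3]
    - [3.5,0,6.3]
    - [5,0,6.3]
    - [6.5,0,6.3]
    - [6.5,0,6.3]
  gripper: [0,0,0,0,0,0,0,0]

```text
time_s: 2.65
position: [0.4958, -0.0132, 0.1426]
tcp_rot: [-3.142, 0.001, 0.001]
contact_force: [-0.1, 0.6, 0.2]
finger_gap: -0.0
```

>>> move_arm:
  twist:
    - [0,0,0]
    - [0,0,0]
    - [0,0,0]
    - [0,0,0]
    - [0,0,0]
  translation:
    - [1.5,0,0]
    - [3.0,0,0]
    - [4.5,0,0]
    - [5.5,0,0]
    - [6.2,0,0]
  gripper: [0,0,0,0,0]

```text
time_s: 3.28
position: [0.5576, -0.0133, 0.1429]
tcp_rot: [-3.142, 0.0, 0.0]
contact_force: [0.6, -0.2, 0.6]
finger_gap: 0.002
```

```bash
python3 - <<'E'
from h import *
rel([(.431,-.171,.14,down(0))])
im,d=snap("side","side2"); c=im[120:200,300:400]; cv2.imwrite("pics/c2.png",cv2.resize(c[:,:,::-1],None,fx=5,fy=5))
u=cen(im,"orange",(310,130,380,190)); print(u, proj("side",b2w([-.052,.158,.151])),proj("side",b2w([.047,.158,.154])))
E
```

```text
now [ 0.5576 -0.0133  0.1429] [-1.8e+02  3.0e-02  3.0e-02] F [ 0.6 -0.2  0.6] gap 0.002 t 3.275 q6 [-0.02  0.09  0.08  1.56  0.    3.12]
[0.431, -0.171, 0.14] transl cm [-12.67  15.77   0.29] twist [-0.    0.03  0.03]
(array([351.94860575, 164.47730588]), np.float64(11655.0), np.int64(307)) [[351.01271654 158.78030655]] [[315.50039621 157.24057544]]
```

View pics/c2.png

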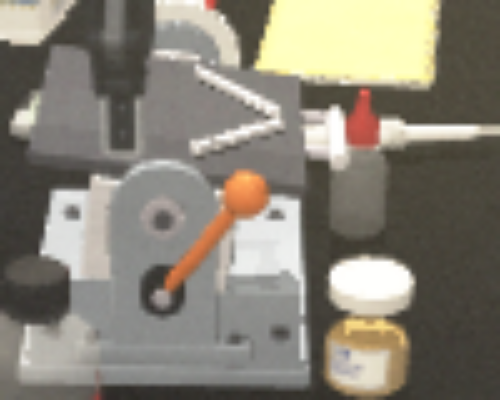

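The lever did not move; the finger is seen beyond it. I'll use the depth to see where the finger really is.

```bash
python3 - <<'E'
from h import *
np.set_printoptions(precision=3,suppress=True)
im,d=load("side2"); C=cloud("side",d)
print("tip proj",proj("side",robot.state()["position"]))
for v in range(120,156,4): print(v,C[v,322:327:2].ravel(), im[v,324])
print("ball",C[158,349],C[180,335])
im,d=snap("top","top2"); C=cloud("top",d)
cv2.imwrite("pics/c3.png",cv2.resize(im[100:300,300:500,::-1],None,fx=3,fy=3)); print(proj("top",robot.state()["position"]))
E
```

```text
tip proj [[324.543 160.924]]
120 [0.56  0.03  0.28  0.555 0.031 0.28  0.55  0.023 0.277] [114 112 106]
124 [0.559 0.039 0.273 0.555 0.03  0.269 0.551 0.015 0.263] [106 105  99]
128 [0.559 0.048 0.266 0.554 0.05  0.267 0.549 0.048 0.266] [97 96 92]
132 [0.56  0.031 0.248 0.555 0.031 0.248 0.55  0.038 0.251] [77 75 70]
136 [0.562 0.016 0.23  0.556 0.014 0.23  0.55  0.026 0.235] [82 78 75]
140 [0.563 0.    0.212 0.558 0.    0.212 0.552 0.    0.212] [71 70 65]
144 [ 0.563 -0.002  0.199  0.558 -0.001  0.2    0.552  0.002  0.201] [70 68 63]
148 [ 0.564 -0.002  0.188  0.558 -0.005  0.186  0.553  0.001  0.189] [73 69 65]
152 [ 0.571 -0.086  0.135  0.565 -0.085  0.136  0.559 -0.09   0.133] [111 106 103]
ball [ 0.49  -0.001  0.159] [ 0.529 -0.032  0.071]
[[348.656 186.761]]
```

View pics/c3.png

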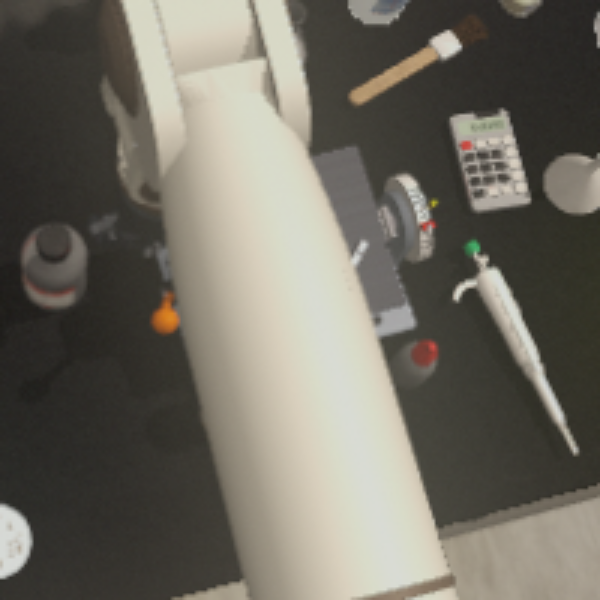

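```bash
python3 - <<'E'
from h import *
np.set_printoptions(precision=3,suppress=True)
print("start tip proj",proj("side",[.2326,-.4981,.1955]))
for f,p in(("side0",[.2326,-.4981,.1955]),("side1",[.4284,-.0126,.203]),("side2",[.5576,-.0133,.1429])):
    im,d=load(f); C=cloud("side",d); p=np.array(p)
    m=(np.abs(C[...,0]-p[0])<.06)&(np.abs(C[...,1]-p[1])<.06)&(C[...,2]>p[2]-.03)&(d>0)&(C[...,2]<p[2]+.15)&(im.max(2)<110)
    v,u=np.where(m); i=np.argsort(C[m][:,2])[:6]; print(f,p,"proj",proj("side",p),"lowest",C[m][i].tolist() and C[m][i], list(zip(u[i],v[i])), "n",m.sum())
E
```

```text
start tip proj [[418.153  92.118]]
side0 [ 0.233 -0.498  0.196] proj [[418.153  92.118]] lowest [[ 0.248 -0.54   0.245]
 [ 0.252 -0.537  0.246]
 [ 0.257 -0.534  0.247]
 [ 0.261 -0.531  0.248]
 [ 0.244 -0.544  0.248]
 [ 0.248 -0.542  0.249]] [(np.int64(414), np.int64(76)), (np.int64(413), np.int64(76)), (np.int64(412), np.int64(76)), (np.int64(411), np.int64(76)), (np.int64(415), np.int64(75)), (np.int64(414), np.int64(75))] n 422
side1 [ 0.428 -0.013  0.203] proj [[372.235 142.005]] lowest [[ 0.427 -0.002  0.245]
 [ 0.432 -0.001  0.245]
 [ 0.434 -0.     0.245]
 [ 0.429  0.001  0.246]
 [ 0.424  0.001  0.246]
 [ 0.424  0.     0.248]] [(np.int64(374), np.int64(129)), (np.int64(372), np.int64(129)), (np.int64(371), np.int64(129)), (np.int64(373), np.int64(129)), (np.int64(375), np.int64(129)), (np.int64(375), np.int64(128))] n 366
side2 [ 0.558 -0.013  0.143] proj [[324.7   160.873]] lowest [[ 0.536 -0.044  0.114]
 [ 0.539 -0.043  0.115]
 [ 0.542 -0.042  0.115]
 [ 0.539 -0.046  0.117]
 [ 0.542 -0.043  0.118]
 [ 0.536 -0.04   0.12 ]] [(np.int64(333), np.int64(165)), (np.int64(332), np.int64(165)), (np.int64(331), np.int64(165)), (np.int64(332), np.int64(164)), (np.int64(331), np.int64(164)), (np.int64(333), np.int64(164))] n 343
```

In all three pictures the visible fingertips end about 42 mm above the reported TCP, at the right x and y. I take the true tip to be the TCP plus about 0.04 m backwards along the tool and will check this by contact. Now back off and push the lever 4 cm lower.

>>> move_arm:
  twist:
    - [0,0,0]
    - [0,0,0]
    - [0,0,0]
    - [0,0,0]
    - [0,0,0]
    - [0,0,0]
    - [0,0,0]
    - [0,0,0]
  translation:
    - [-6,0,-0.5]
    - [-12,0,-0.5]
    - [-12.8,0,2]
    - [-12.8,0,4]
    - [-12.8,0,4.2]
    - [-10.5,0,4.2]
    - [-9,0,4.2]
    - [-7.5,0,4.2]
  gripper: [0,0,0,0,0,0,0,0]

```text
time_s: 4.38
position: [0.4821, -0.0132, 0.1017]
tcp_rot: [-3.141, 0.001, 0.001]
contact_force: [-5.1, 1.5, 4.6]
finger_gap: 0.001
```

>>> move_arm:
  twist:
    - [0,0,0]
    - [0,0,0]
    - [0,0,0]
    - [0,0,0]
    - [0,0,0]
    - [0,0,0]
  translation:
    - [1.5,0,0]
    - [3,0,0]
    - [4.5,0,0]
    - [6,0,0]
    - [7.2,0,0]
    - [7.2,0,0]
  gripper: [0,0,0,0,0,0]

```text
time_s: 5.12
position: [0.555, -0.0133, 0.1006]
tcp_rot: [3.142, 0.0, 0.0]
contact_force: [-0.7, 0.3, 0.1]
finger_gap: 0.001
```

```bash
python3 - <<'E'
from h import *
im,d=snap("side","side3"); C=cloud("side",d)
f=im.astype(int); m=(f[...,0]-f[...,2]>70)&(f[...,0]-f[...,1]>40); m[:130]=0;m[200:]=0;m[:,:290]=0;m[:,380:]=0
v,u=np.where(m); print(u.min(),u.max(),v.min(),v.max()); i=v<v.min()+9; print(u[i].mean(),v[i].mean(), np.median(C[v[i],u[i]],0))
rel([(.557,-.013,.10,down(0)),(.43,-.013,.103,down(0)),(.43,-.013,.20,down(0)),(.43,-.171,.20,down(0)),(.431,-.171,.10,down(0))])
E
```

```text
295 376 138 199
372.05128205128204 143.15384615384616 [ 0.41200547 -0.26429743  0.08444564]
now [ 0.5547 -0.0134  0.1009] [ 1.7999e+02 -3.0000e-02  2.0000e-02] F [0.4 0.6 0.5] gap 0.001 t 5.175 q6 [-0.02  0.08 -0.01  1.48 -0.    3.12]
[0.557, -0.013, 0.1] transl cm [ 0.23 -0.04  0.09] twist [ 0.01 -0.03  0.02]
[0.43, -0.013, 0.103] transl cm [-12.47  -0.04  -0.21] twist [ 0.01 -0.03  0.02]
[0.43, -0.013, 0.2] transl cm [-12.47  -0.04  -9.91] twist [ 0.01 -0.03  0.02]
[0.43, -0.171, 0.2] transl cm [-12.47  15.76  -9.91] twist [ 0.01 -0.03  0.02]
[0.431, -0.171, 0.1] transl cm [-12.38  15.76   0.09] twist [ 0.01 -0.03  0.02]
```

Force peaked at 5 N and then fell to zero, so the lever swung back. Now to the press bar.

>>> move_arm:
  twist:
    - [0,0,0]
    - [0,0,0]
    - [0,0,0]
    - [0,0,0]
    - [0,0,0]
    - [0,0,0]
    - [0,0,0]
    - [0,0,0]
    - [0,0,0]
  translation:
    - [-6,0,0]
    - [-12,0,0]
    - [-12.4,1,-4]
    - [-12.4,6,-7]
    - [-12.4,11,-7]
    - [-12.4,15.8,-6]
    - [-12.4,15.8,-1]
    - [-12.4,15.8,0.8]
    - [-12.4,15.8,0.8]
  gripper: [0,0,0,0,0,0,0,0,0]

```text
time_s: 6.3
position: [0.4296, -0.1708, 0.0928]
tcp_rot: [-3.141, 0.001, 0.001]
contact_force: [-0.1, 0.4, -0.0]
finger_gap: 0.003
```

>>> move_arm:
  twist:
    - [0,0,0]
    - [0,0,0]
    - [0,0,0]
    - [0,0,0]
    - [0,0,0]
    - [0,0,0]
  translation:
    - [0,0,0.8]
    - [0,0,1.6]
    - [0,0,2.4]
    - [0,0,3.1]
    - [0,0,3.8]
    - [0,0,3.8]
  gripper: [0,0,0,0,0,0]

```text
time_s: 7.05
position: [0.4294, -0.1712, 0.0542]
tcp_rot: [-3.141, 0.002, 0.0]
contact_force: [-0.8, -0.5, 0.2]
finger_gap: -0.0
```

```bash
python3 - <<'E'
from h import *
im,d=snap("side","side4"); im2,d=snap("top","top4"); rel([])
c=np.zeros((480,800,3),np.uint8); c[:,:400]=cv2.resize(im[110:206,300:380],(400,480)); c[:400,400:]=cv2.resize(im2[130:230,350:450],(400,400)); cv2.imwrite("pics/c4.png",c[:,:,::-1])
E
```

```text
now [ 0.4296 -0.1713  0.0548] [-1.7998e+02  6.0000e-02  2.0000e-02] F [-0.2 -0.5  0.5] gap 0.0 t 7.15 q6 [-0.38 -0.13 -0.31  1.39 -0.    2.76]
```

View pics/c4.png

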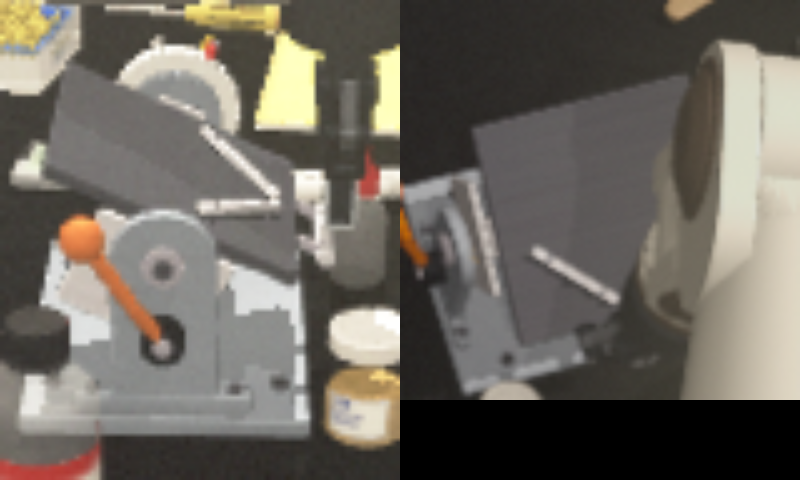

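The lever now stands at the rear (free), and the head is tilted to near the index: red at side-picture (342,119). I'll measure the plate's tilt from depth and the yellow and red marks.

```bash
cat >> h.py <<'E'
from scipy.optimize import least_squares
def tilt(f,n,poly):
    im,d=load(f); C=cloud(n,d); m=np.zeros((400,640),np.uint8); cv2.fillPoly(m,[np.array(poly)],1); P=C[(m>0)&(d>0)]
    r=least_squares(lambda a:a[0]+a[1]*(P[:,0]-.537)+a[2]*(P[:,1]+.171)-P[:,2],[.13,.3,0],loss="cauchy",f_scale=.004); return np.arctan(r.x[1]),r.x,len(P)
E
python3 - <<'E'
from h import *
np.set_printoptions(precision=3,suppress=True)
print("tilt top",tilt("top4","top",[[373,165],[412,154],[405,180],[395,195],[384,190]]))
print("tilt side",tilt("side4","side",[[313,128],[325,135],[338,140],[350,155],[352,158],[330,152],[312,142]]))
for f in("side0","side1","side4"):
    im,_=load(f); print(f,"yel",cen(im,"yel",(328,108,348,124)),"red",cen(im,"red",(330,110,350,126)))
for t in(.1,.2,.3,.35,.4,.45,.5,.55): print(t,"ptr",proj("side",b2w([-.052*np.sin(t),-.1245,.12+.052*np.cos(t)])),"idx",proj("side",b2w([-.052*np.sin(t),-.1165,.12+.052*np.cos(t)])))
im,_=load("side4"); print(im[114:124,336:348].tolist())
E
```

```text
tilt top (np.float64(0.4339307406038111), array([0.135, 0.463, 0.006]), 948)
tilt side (np.float64(0.4389960119902795), array([0.132, 0.47 , 0.013]), 518)
side0 yel (array([341.197, 112.303]), np.float64(1515.0), np.int64(48)) red (array([341.538, 119.744]), np.float64(403.0), np.int64(7))
side1 yel (array([341.214, 112.277]), np.float64(1480.0), np.int64(47)) red (array([341.535, 119.76 ]), np.float64(404.0), np.int64(7))
side4 yel (array([341.444, 112.465]), np.float64(1546.0), np.int64(48)) red (array([341.536, 119.725]), np.float64(414.0), np.int64(8))
0.1 ptr [[337.449 115.719]] idx [[337.374 116.547]]
0.2 ptr [[338.953 115.951]] idx [[338.887 116.78 ]]
0.3 ptr [[340.425 116.324]] idx [[340.367 117.155]]
0.35 ptr [[341.145 116.563]] idx [[341.09  117.395]]
0.4 ptr [[341.85  116.836]] idx [[341.799 117.669]]
0.45 ptr [[342.54  117.142]] idx [[342.493 117.977]]
0.5 ptr [[343.212 117.48 ]] idx [[343.169 118.317]]
0.55 ptr [[343.865 117.85 ]] idx [[343.825 118.688]]
[[[72, 69, 58], [93, 86, 65], [95, 86, 65], [172, 154, 100], [185, 161, 91], [187, 164, 90], [186, 164, 90], [167, 146
[... 1034 characters left out ...]
, [248, 243, 231], [223, 99, 88], [203, 77, 66], [105, 71, 61], [74, 69, 60], [72, 69, 60], [70, 63, 54], [71, 68, 58]], [[222, 214, 196], [227, 221, 205], [229, 223, 208], [222, 214, 197], [250, 247, 238], [225, 136, 121], [193, 93, 82], [84, 68, 60], [71, 67, 57], [74, 68, 62], [71, 68, 57], [70, 66, 56]], [[221, 214, 198], [222, 214, 197], [222, 214, 196], [223, 215, 200], [225, 219, 202], [219, 205, 189], [224, 215, 199], [180, 173, 159], [80, 76, 68], [69, 67, 56], [69, 66, 56], [74, 71, 62]], [[222, 215, 198], [222, 214, 199], [222, 216, 196], [224, 218, 200], [224, 218, 200], [223, 216, 200], [220, 214, 196], [195, 187, 171], [251, 248, 240], [97, 93, 83], [72, 67, 61], [71, 68, 59]]]
```

Plate tilt now is 0.434 by both views. That makes the true tip offset about 36 mm, using the bar height at that tilt. Press 2 mm more, then clear the view.

>>> move_arm:
  twist:
    - [0,0,0]
    - [0,0,0]
    - [0,0,0]
    - [0,0,0]
    - [0,0,0]
    - [0,0,0]
    - [0,0,0]
  translation:
    - [0,0,0.2]
    - [0,0,0.2]
    - [-0.3,0,-4]
    - [-0.3,-1,-9.5]
    - [-0.3,-6,-9.5]
    - [-0.3,-12,-9.5]
    - [-0.3,-15.5,-9.5]
  gripper: [0,0,0,0,0,0,0]

```text
time_s: 8.02
position: [0.4267, -0.0144, 0.1503]
tcp_rot: [-3.141, -0.0, 0.001]
contact_force: [0.2, 0.4, 0.0]
finger_gap: -0.002
```

```bash
python3 - <<'E'
from h import *
np.set_printoptions(precision=3,suppress=True)
snap("top","top5"); snap("side","side5"); rel([])
im,_=load("top5"); si,_=load("side5")
print("tilt side",tilt("side5","side",[[313,128],[325,135],[338,140],[350,155],[352,158],[330,152],[312,142]]))
print("tilt top",tilt("top5","top",[[400,160],[414,156],[418,170],[420,178],[412,185]]))
print("yel",cen(im,"yel",(436,166,454,184)),"red",cen(im,"red",(436,166,452,182)))
i0,_=load("top0"); c=np.zeros((480,800,3),np.uint8)
c[:,:400]=cv2.resize(im[155:191,425:455],(400,480),interpolation=cv2.INTER_NEAREST);c[:,400:]=cv2.resize(si[105:135,325:350],(400,480),interpolation=cv2.INTER_NEAREST);cv2.imwrite("pics/c5.png",c[:,:,::-1])
E
```

```text
now [ 0.427 -0.014  0.15 ] [-179.97   -0.01    0.23] F [-0.1  0.4  0.3] gap 0.002 t 8.125 q6 [-0.03 -0.22 -0.2   1.59  0.    3.1 ]
tilt side (np.float64(0.44652412131276775), array([0.132, 0.479, 0.014]), 519)
tilt top (np.float64(0.14192111631523524), array([ 0.708,  0.143, -0.21 ]), 341)
yel (array([445.419, 172.702]), np.float64(332.0), np.int64(5)) red (array([442.303, 174.622]), np.float64(386.0), np.int64(10))
```

View pics/c5.png

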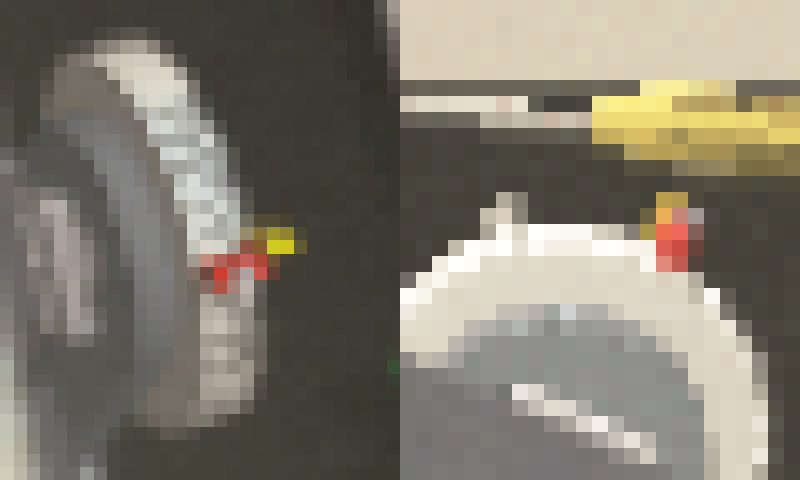

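```bash
python3 - <<'E'
from h import *
np.set_printoptions(precision=2,suppress=True)
for y in(-.107,-.1165,-.1245,-.128,-.132): print("y",y,[proj("top",b2w([-.051*np.sin(t),y,.12+.051*np.cos(t)]))[0] for t in(.12,.44,.5,.55)])
im,_=load("top5"); 
for ch in(0,1,2): print(im[170:178,438:450,ch])
E
```

```text
y -0.107 [array([438.42, 170.4 ]), array([439.8 , 175.76]), array([439.99, 176.76]), array([440.13, 177.59])]
y -0.1165 [array([441.46, 169.62]), array([442.84, 174.98]), array([443.03, 175.99]), array([443.17, 176.82])]
y -0.1245 [array([444.02, 168.97]), array([445.4 , 174.33]), array([445.59, 175.33]), array([445.72, 176.16])]
y -0.128 [array([445.14, 168.69]), array([446.52, 174.04]), array([446.7 , 175.04]), array([446.84, 175.87])]
y -0.132 [array([446.42, 168.36]), array([447.8 , 173.71]), array([447.98, 174.72]), array([448.12, 175.55])]
[[163 194 179 209 172  86  62  61  61  62  61  61]
 [130 212 214 168 187 114  83  82  71  62  65  62]
 [116 210 183 173 183 151 133 156 144  74  63  61]
 [117 196 216 213 167 140 130 206 209  97  63  60]
 [118 162 193 179 171 194 175 110  68  64  63  62]
 [118 129 111 206 162 174 199 100  63  64  63  62]
 [118 109 132 174 167 189  99  64  64  63  64  61]
 [116 110 170 145 144 174  93  64  63  64  64  62]]
[[161 196 180 211 173  85  59  59  58  59  58  58]
 [123 214 216 169 189 111  74  76  66  60  63  60]
 [111 212 184 175 185 141 113 149 134  70  61  60]
 [111 195 212 212 158  86  94 203 198  91  61  58]
 [112 154 141 100  75  95  71  84  64  62  62  60]
 [113 112  73  61 110 163  86  63  61  63  60  60]
 [113 103 106  82 131 178  94  63  61  61  62  59]
 [112 104 162 138 137 166  89  62  62  61  62  60]]
[[152 188 173 205 167  78  52  52  50  52  51  51]
 [114 206 208 163 183  98  53  54  52  53  55  53]
 [102 205 176 167 177 109  51  46  50  52  53  52]
 [103 184 201 201 148  68  46  37  31  52  53  51]
 [104 143 129  89  66  89  56  52  54  53  53  53]
 [105 102  64  48 105 161  78  53  52  54  53  52]
 [105  94  95  72 122 171  86  54  55  53  53  52]
 [105  96 150 128 128 156  80  55  53  53  54  53]]
```

Pixel reading in both views: the yellow pointer is still about 0.05–0.06 rad short of the red. Press 4.5 mm more.

>>> move_arm:
  twist:
    - [0,0,0]
    - [0,0,0]
    - [0,0,0]
    - [0,0,0]
    - [0,0,0]
    - [0,0,0]
    - [0,0,0]
    - [0,0,0]
  translation:
    - [0.3,6,0]
    - [0.3,12,0]
    - [0.4,15.7,0]
    - [0.4,15.7,5]
    - [0.4,15.7,9]
    - [0.4,15.7,9.8]
    - [0.4,15.7,10.2]
    - [0.4,15.7,10.2]
  gripper: [0,0,0,0,0,0,0,0]

```text
time_s: 9.12
position: [0.4319, -0.1736, 0.0494]
tcp_rot: [3.141, -0.002, 0.001]
contact_force: [-0.4, 1.2, 0.4]
finger_gap: 0.001
```

>>> move_arm:
  twist:
    - [0,0,0]
    - [0,0,0]
    - [0,0,0]
    - [0,0,0]
    - [0,0,0]
  translation:
    - [-0.3,0,-4]
    - [-0.3,-1,-9.5]
    - [-0.3,-6,-9.8]
    - [-0.3,-12,-10]
    - [-0.3,-15.5,-10]
  gripper: [0,0,0,0,0]

```text
time_s: 9.75
position: [0.4286, -0.0162, 0.1501]
tcp_rot: [-3.141, -0.003, 0.002]
contact_force: [0.7, -0.2, -0.4]
finger_gap: 0.005
```

```bash
cat > chk.py <<'E'
import sys; from h import *
np.set_printoptions(precision=2,suppress=True)
k=sys.argv[1]; 
snap("top","top"+k); snap("side","side"+k); rel([])
im,_=load("top"+k); si,_=load("side"+k)
print("tilt side",tilt("side"+k,"side",[[313,128],[325,135],[338,140],[350,155],[352,158],[330,152],[312,142]])[0])
print("tilt top",tilt("top"+k,"top",[[405,159],[414,156],[420,178],[412,182]])[0])
y=cen(im,"yel",(436,166,454,184))[0]; r=cen(im,"red",(436,166,452,182))[0]
print("top yel",y,"red",r,"remaining rad",(r[1]-.255*(y[0]-r[0])-y[1])/16.7)
for kk in("0",k):
  s,_=load("side"+kk); print(kk); print((s[116:122,337:346,0].astype(int)),"\nG",s[116:122,337:346,1],"\nB",s[116:122,337:346,2])
E
python3 chk.py 6
```

```text
now [ 0.43 -0.02  0.15] [-179.97   -0.17    0.25] F [-1.  -0.2  0.1] gap -0.001 t 9.85 q6 [-0.04 -0.22 -0.2   1.58  0.    3.1 ]
tilt side 0.48888660829360897
tilt top 0.15736264551476115
top yel [445.49 173.51] red [442.35 174.61] remaining rad 0.018103948878057125
0
[[208  90  78  79  80  87  86  88  87]
 [135  83  80  80  76  77  76  83  76]
 [131  81  80  80 109 191 164  85  79]
 [167 203 139  82 213 239 136  82  81]
 [254 255 250 248 226 207 112  82  81]
 [227 231 226 251 228 194  91  80  81]] 
G [[174  84  72  74  75  80  80  81  80]
 [119  79  74  77  70  72  73  77  71]
 [112  77  78  75  77 128 155  80  76]
 [159 194 132  77  85 107 100  75  74]
 [253 254 247 244 104  82  78  76  76]
 [222 224 220 248 142  97  76  74  76]] 
B [[ 88  65  64  64  63  69  67  66  65]
 [ 70  66  63  66  60  60  58  65  59]
 [ 69  66  65  63  67 121 149  69  63]
 [144 178 119  66  73  96  90  65  63]
 [250 253 238 234  91  70  66  64  65]
 [205 210 203 239 127  84  64  63  65]]
6
[[ 69  71  73  70  67  76  77  79  84]
 [ 74  68  70  69  70 195  80  72  72]
 [ 72  70  68  69 144 226 163  77  72]
 [214 204 133 114 235 238 134  70  70]
 [254 255 249 246 224 201 100  72  68]
 [224 228 221 250 225 190  81  69  71]] 
G [[ 65  67  69  67  66  71  72  75  79]
 [ 69  65  65  66  66 167  74  67  68]
 [ 65  66  63  64  95 157 153  73  68]
 [208 194 128 102 103 106  98  64  68]
 [253 254 245 241 101  74  66  68  66]
 [218 222 215 246 138  88  67  65  68]] 
B [[ 57  60  60  58  57  62  61  63  66]
 [ 63  56  58  58  56  87  60  61  61]
 [ 57  58  55  55  65 122 145  66  58]
 [191 179 118  69  77  93  88  56  60]
 [249 252 236 231  88  66  56  58  57]
 [200 208 196 237 125  80  59  57  60]]
```

Pointer and index now differ by about 0.02 rad at most, with side and top nearly in agreement. One last 1 mm press, then go to the rear of the lever.

>>> move_arm:
  twist:
    - [0,0,0]
    - [0,0,0]
    - [0,0,0]
    - [0,0,0]
    - [0,0,0]
    - [0,0,0]
    - [0,0,0]
    - [0,0,0]
  translation:
    - [0.1,6,0]
    - [0.2,12,0]
    - [0.2,15.5,0]
    - [0.2,15.5,5]
    - [0.2,15.5,9]
    - [0.2,15.5,10.1]
    - [0.2,15.5,10.35]
    - [0.2,15.5,10.35]
  gripper: [0,0,0,0,0,0,0,0]

```text
time_s: 10.85
position: [0.431, -0.1737, 0.0463]
tcp_rot: [3.141, -0.002, 0.001]
contact_force: [0.8, 0.3, 0.3]
finger_gap: 0.003
```

>>> move_arm:
  twist:
    - [0,0,0]
    - [0,0,0]
    - [0,0,0]
    - [0,0,0]
    - [0,0,0]
    - [0,0,0]
    - [0,0,0]
  translation:
    - [-0.3,0,-4]
    - [-0.3,-1,-10]
    - [-0.3,-6,-12.3]
    - [-0.3,-12,-12.5]
    - [-0.3,-16,-12.5]
    - [-0.3,-16,-12.5]
    - [-0.3,-16,-12.5]
  gripper: [0,0,0,0,0,0,0]

```text
time_s: 11.72
position: [0.4275, -0.0135, 0.1706]
tcp_rot: [3.141, -0.002, 0.001]
contact_force: [-0.3, -0.8, 0.3]
finger_gap: -0.001
```

```bash
python3 chk.py 7 | head -22; python3 - <<'E'
from h import *
rel([(.5,-.0133,.175,down(0)),(.64,-.0133,.175,down(0)),(.64,-.0133,.105,down(0))])
E
```

```text
now [ 0.43 -0.01  0.17] [179.99  -0.05  -0.03] F [-0.1  0.9  0. ] gap -0.002 t 11.825 q6 [-0.03 -0.21 -0.16  1.62 -0.    3.11]
tilt side 0.5110508633611779
tilt top 0.19204392735720638
top yel [445.49 173.67] red [442.33 174.61] remaining rad 0.008197551156337012
0
[[208  90  78  79  80  87  86  88  87]
 [135  83  80  80  76  77  76  83  76]
 [131  81  80  80 109 191 164  85  79]
 [167 203 139  82 213 239 136  82  81]
 [254 255 250 248 226 207 112  82  81]
 [227 231 226 251 228 194  91  80  81]] 
G [[174  84  72  74  75  80  80  81  80]
 [119  79  74  77  70  72  73  77  71]
 [112  77  78  75  77 128 155  80  76]
 [159 194 132  77  85 107 100  75  74]
 [253 254 247 244 104  82  78  76  76]
 [222 224 220 248 142  97  76  74  76]] 
B [[ 88  65  64  64  63  69  67  66  65]
 [ 70  66  63  66  60  60  58  65  59]
 [ 69  66  65  63  67 121 149  69  63]
 [144 178 119  66  73  96  90  65  63]
 [250 253 238 234  91  70  66  64  65]
now [ 0.4273 -0.0141  0.1701] [ 1.7999e+02 -5.0000e-02 -3.0000e-02] F [-0.1  0.9  0. ] gap -0.002 t 11.825 q6 [-0.03 -0.21 -0.16  1.62 -0.    3.11]
[0.5, -0.0133, 0.175] transl cm [ 7.27 -0.09 -0.49] twist [ 0.01 -0.05 -0.03]
[0.64, -0.0133, 0.175] transl cm [21.27 -0.09 -0.48] twist [ 0.01 -0.05 -0.03]
[0.64, -0.0133, 0.105] transl cm [21.27 -0.1   6.52] twist [ 0.01 -0.05 -0.03]
```

Level within 0.01 rad; tilt is 0.51. Now the lever: over to its rear and pull forward.

>>> move_arm:
  twist:
    - [0,0,0]
    - [0,0,0]
    - [0,0,0]
    - [0,0,0]
    - [0,0,0]
    - [0,0,0]
    - [0,0,0]
    - [0,0,0]
  translation:
    - [5,0,-0.6]
    - [11,0,-0.6]
    - [17,0,-0.6]
    - [21.3,0,-0.6]
    - [21.3,0,3]
    - [21.3,0,6.5]
    - [21.3,0,6.7]
    - [18,0,6.7]
  gripper: [0,0,0,0,0,0,0,0]

```text
time_s: 12.82
position: [0.6076, -0.0142, 0.1028]
tcp_rot: [-3.142, 0.0, -0.001]
contact_force: [-0.7, 0.8, 1.1]
finger_gap: -0.0
```

>>> move_arm:
  twist:
    - [0,0,0]
    - [0,0,0]
    - [0,0,0]
    - [0,0,0]
    - [0,0,0]
    - [0,0,0]
    - [0,0,0]
  translation:
    - [-1.5,0,0]
    - [-3,0,0]
    - [-4.5,0,0]
    - [-6,0,0]
    - [-7.5,0,0]
    - [-8.5,0,0]
    - [-8.5,0,0]
  gripper: [0,0,0,0,0,0,0]

```text
time_s: 13.7
position: [0.5214, -0.0135, 0.1031]
tcp_rot: [-3.142, 0.0, 0.0]
contact_force: [0.8, -0.3, -0.5]
finger_gap: 0.003
```

>>> move_arm:
  twist:
    - [0,0,0]
    - [0,0,0]
    - [0,0,0]
    - [0,0,0]
  translation:
    - [-0.6,0,0]
    - [-1.2,0,0]
    - [-1.6,0,0]
    - [-1.6,0,0]
  gripper: [0,0,0,0]

```text
time_s: 14.2
position: [0.5082, -0.0133, 0.1027]
tcp_rot: [3.142, -0.004, 0.001]
contact_force: [14.2, -0.6, -5.8]
finger_gap: -0.004
```

```bash
python3 - <<'E'
from h import *
im,d=snap("side","side8"); rel([])
for f in("side0","side8"):
    im,_=load(f); x=im.astype(int); m=(x[...,0]-x[...,2]>90)&(x[...,0]-x[...,1]>50); k=np.zeros_like(m); k[145:190,330:364]=1; m&=k; v,u=np.where(m); print(f,m.sum(),u.min(),u.max(),v.min(),v.max(),u[v<165].mean())
E
```

```text
now [ 0.5082 -0.0133  0.1026] [-1.8e+02 -2.2e-01  3.0e-02] F [13.9  0.  -6.9] gap 0.002 t 14.25 q6 [-0.03 -0.03 -0.13  1.47  0.    3.11]
side0 121 333 353 154 177 347.958904109589
side8 121 333 354 155 177 349.95588235294116
```

The wrist reads 14 N against the front stop and the ball is back at its initial pixel, so the clamp is locked. Next the tile: centre (.4776,.3436), side direction 77°.

```bash
python3 - <<'E'
from h import *
Y=np.radians(77)
rel([(.525,-.0133,.105,down(0)),(.525,-.0133,.22,down(0)),(.4776,.3436,.22,down(Y)),(.4776,.3436,.06,down(Y))])
E
```

```text
now [ 0.5082 -0.0133  0.1026] [-1.8e+02 -2.2e-01  3.0e-02] F [13.9  0.  -6.9] gap 0.002 t 14.25 q6 [-0.03 -0.03 -0.13  1.47  0.    3.11]
[0.525, -0.0133, 0.105] transl cm [ 1.68 -0.   -0.23] twist [-0.   -0.22  0.03]
[0.525, -0.0133, 0.22] transl cm [  1.72  -0.   -11.73] twist [-0.   -0.22  0.03]
[0.4776, 0.3436, 0.22] transl cm [ -3.   -35.69 -11.75] twist [  0.15  -0.19 -76.97]
[0.4776, 0.3436, 0.06] transl cm [ -3.06 -35.69   4.25] twist [  0.15  -0.19 -76.97]
```

>>> move_arm:
  twist:
    - [0,0,0]
    - [0,0,0]
    - [0,0,0]
    - [0,0,-8]
    - [0,0,-18]
    - [0,0,-28]
    - [0,0,-38]
    - [0,0,-48]
    - [0,0,-58]
    - [0,0,-68]
    - [0,0,-77]
    - [0,0,-77]
  translation:
    - [2,0,0]
    - [2,0,-6]
    - [2,0,-11.8]
    - [1.5,-5,-11.8]
    - [1,-10,-11.8]
    - [0,-15,-11.8]
    - [-1,-20,-11.8]
    - [-2,-25,-11.8]
    - [-2.5,-30,-11.8]
    - [-2.7,-35.7,-10]
    - [-2.7,-35.7,-4]
    - [-2.7,-35.7,2]
  gripper: [0,0,0,0,0,5,8.5,8.5,8.5,8.5,8.5,8.5]

```text
time_s: 15.75
position: [0.4783, 0.3446, 0.0807]
tcp_rot: [-3.141, 0.0, 1.348]
contact_force: [1.0, 0.4, -0.4]
finger_gap: 0.996
```

```bash
python3 chk.py 9 | head -5;  python3 - <<'E'
from h import *
Y=np.radians(77)
rel([(.4776,.3436,.02,down(Y)),(.4776,.3436,-.036,down(Y))])
im,_=load("side9"); cv2.imwrite("pics/c9.png",cv2.resize(im[180:380,270:470,::-1],None,fx=3,fy=3))
E
```

```text
now [0.47 0.34 0.07] [-179.48    0.58   77.05] F [-0.7 -0.2  0.1] gap 0.997 t 15.85 q6 [0.62 0.17 0.04 1.45 0.   2.42]
tilt side 0.6277395328998099
tilt top 0.5107239554882509
top yel [445.48 173.66] red [442.29 174.61] remaining rad 0.008419523429504108
0
now [0.4747 0.3411 0.0748] [-179.48    0.58   77.05] F [-0.7 -0.2  0.1] gap 0.997 t 15.85 q6 [0.62 0.17 0.04 1.45 0.   2.42]
[0.4776, 0.3436, 0.02] transl cm [0.36 0.28 5.48] twist [-0.52  0.58  0.05]
[0.4776, 0.3436, -0.036] transl cm [ 0.42  0.33 11.08] twist [-0.52  0.58  0.05]
```

View pics/c9.png

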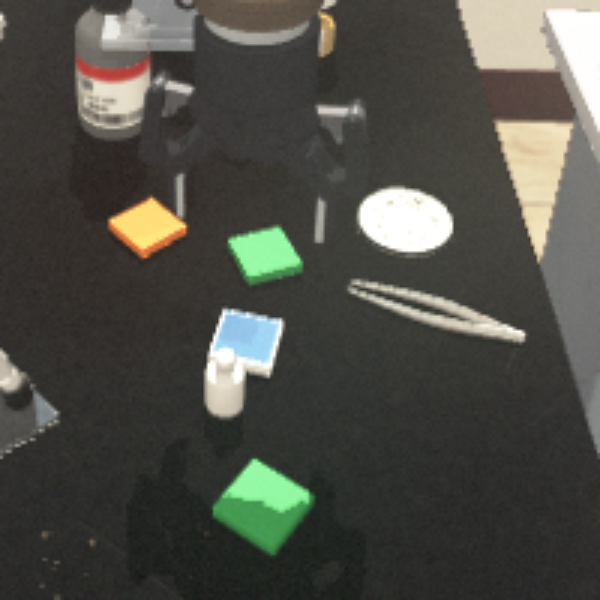

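Side crop: fingers open above, straddling the tile line; tile and weight at crop (250,340) and (225,385). The clamped head has kept 0.511. Settle, then measure the pose exactly.

>>> move_arm:
  twist:
    - [0,0,0]
    - [0,0,0]
  translation:
    - [0,0,4]
    - [0,0,4]
  gripper: [8.5,8.5]

```text
time_s: 16.1
position: [0.4783, 0.3431, 0.0427]
tcp_rot: [-3.14, 0.002, 1.344]
contact_force: [-0.2, 0.8, -0.2]
finger_gap: 0.991
```

```bash
python3 - <<'E'
from h import *
Y=np.radians(77)
rel([(.4776,.3436,-.036,down(Y))])
E
```

```text
now [0.4783 0.3431 0.0427] [-1.799e+02  1.100e-01  7.700e+01] F [-0.2  0.8 -0.2] gap 0.991 t 16.1 q6 [ 0.62  0.18 -0.02  1.38  0.    2.42]
[0.4776, 0.3436, -0.036] transl cm [ 0.05 -0.06  7.87] twist [-0.1   0.11  0.  ]
```

>>> move_arm:
  twist:
    - [0,0,0]
    - [0,0,0]
    - [0,0,0]
    - [0,0,0]
    - [0,0,0]
    - [0,0,0]
    - [0,0,0]
    - [0,0,0]
    - [0,0,0]
    - [0,0,0]
  translation:
    - [0,0,4]
    - [0,0,7]
    - [0,0,7.8]
    - [0,0,7.8]
    - [0,0,7.8]
    - [0,0,7.8]
    - [0,0,7.8]
    - [0,0,7.8]
    - [0,0,7.8]
    - [0,0,7.8]
  gripper: [8.5,8.5,8.5,6.5,5,4,4,4,4,4]
  grip_force: 30

```text
time_s: 17.35
position: [0.4799, 0.3444, -0.0333]
tcp_rot: [3.14, -0.002, 1.344]
contact_force: [-0.6, -0.2, 6.2]
finger_gap: 0.526
```

>>> move_arm:
  twist:
    - [0,0,0]
    - [0,0,0]
    - [0,0,0]
    - [0,0,0]
    - [0,0,0]
    - [0,0,0]
  translation:
    - [0,0,-1.5]
    - [0,0,-5]
    - [0,0,-10]
    - [0,0,-15]
    - [0,0,-20]
    - [0,0,-20]
  gripper: [4,4,4,4,4,4]

```text
time_s: 18.1
position: [0.4802, 0.3447, 0.1704]
tcp_rot: [3.136, -0.006, 1.344]
contact_force: [-0.1, 0.8, -0.4]
finger_gap: 0.526
```

```bash
python3 - <<'E'
from h import *
np.set_printoptions(precision=4,suppress=True)
im,d=snap("side","side10"); cv2.imwrite("pics/c10.png",cv2.resize(im[160:330,270:470,::-1],None,fx=3,fy=3))
t=.511; Rz=Rn.from_euler("z",YAW); R=Rz*Rn.from_euler("y",-t)*down(np.pi/4)
ex=np.array([np.cos(t),0,np.sin(t)]); n=np.array([-np.sin(t),0,np.cos(t)]); B[0]=.538
pc=np.array([0,0,.12])+.014*n
T=[]
for s,h in((.012,.10),(.012,.025),(.012,.003)):
    p=b2w(pc+s*ex+n*(h-.0335)); T.append((*p.round(4),R))
rel(T)
E
```

```text
now [0.4796 0.3442 0.1675] [179.84  -0.18  77.03] F [-0.4  1.  -1.1] gap 0.524 t 18.15 q6 [0.62 0.17 0.21 1.61 0.   2.42]
[np.float64(0.5091), np.float64(-0.1712), np.float64(0.1961)] transl cm [-49.56  14.46  -2.98] twist [-25.79  14.22  31.  ]
[np.float64(0.5458), np.float64(-0.171), np.float64(0.1307)] transl cm [-48.73  18.01   3.57] twist [-25.79  14.22  31.  ]
[np.float64(0.5565), np.float64(-0.1709), np.float64(0.1115)] transl cm [-48.49  19.05   5.49] twist [-25.79  14.22  31.  ]
```

View pics/c10.png

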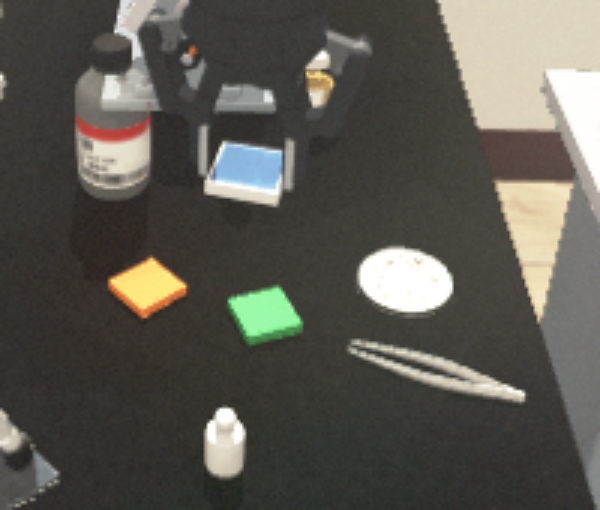

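The tile is held square between the fingers and the weight stands undisturbed. Now over the plate.

>>> move_arm:
  twist:
    - [0,0,0]
    - [0,0,0]
    - [-3,2,4]
    - [-7,4,8.5]
    - [-11,6,13]
    - [-14.5,8,17.5]
    - [-18,10,22]
    - [-22,12,26.5]
    - [-25.8,14.2,31]
    - [-25.8,14.2,31]
    - [-25.8,14.2,31]
    - [-25.8,14.2,31]
  translation:
    - [-3,0.5,-4]
    - [-8,2,-7]
    - [-13.5,3.5,-8]
    - [-19,5,-8]
    - [-24.5,7,-8]
    - [-30,8.5,-8]
    - [-35.5,10,-8]
    - [-41,12,-8]
    - [-46,13.5,-7]
    - [-49.6,14.5,-5]
    - [-49.6,14.5,-3]
    - [-49.6,14.5,-3]
  gripper: [4,4,4,4,4,4,4,4,4,4,4,4]

```text
time_s: 19.65
position: [0.5073, -0.1721, 0.1916]
tcp_rot: [2.77, -0.348, 0.856]
contact_force: [0.2, -0.2, -0.3]
finger_gap: 0.523
```

```bash
cat >> h.py <<'E'
def placeT(shs):
    t=.511; Rz=Rn.from_euler("z",YAW); R=Rz*Rn.from_euler("y",-t)*down(np.pi/4)
    ex=np.array([np.cos(t),0,np.sin(t)]); n=np.array([-np.sin(t),0,np.cos(t)]); B[0]=.538
    pc=np.array([0,0,.12])+.014*n
    return [(*b2w(pc+s*ex+n*(h-.0335)).round(4),R) for s,h in shs]
E
python3 - <<'E'
from h import *
rel(placeT([(.012,.1),(.012,.025),(.012,.005),(.012,.0)]))
E
```

```text
now [ 0.5073 -0.1721  0.1916] [158.7  -19.91  49.02] F [ 0.2 -0.2 -0.3] gap 0.523 t 19.65 q6 [-0.45 -0.46 -0.41  1.17  0.21  1.95]
[np.float64(0.5091), np.float64(-0.1712), np.float64(0.1961)] transl cm [ 0.33  0.2  -0.31] twist [-0.26  0.36 -0.04]
[np.float64(0.5458), np.float64(-0.171), np.float64(0.1307)] transl cm [0.38 0.23 7.19] twist [-0.26  0.36 -0.04]
[np.float64(0.5556), np.float64(-0.1709), np.float64(0.1132)] transl cm [0.39 0.24 9.19] twist [-0.26  0.36 -0.04]
[np.float64(0.558), np.float64(-0.1709), np.float64(0.1089)] transl cm [0.39 0.24 9.68] twist [-0.26  0.36 -0.04]
```

>>> move_arm:
  twist:
    - [0,0,0]
    - [0,0,0]
    - [0,0,0]
    - [0,0,0]
  translation:
    - [0.2,0.1,4]
    - [0.4,0.2,7.2]
    - [0.4,0.2,8.2]
    - [0.4,0.2,8.2]
  gripper: [4,4,4,4]

```text
time_s: 20.15
position: [0.5523, -0.1702, 0.1252]
tcp_rot: [2.766, -0.349, 0.859]
contact_force: [-0.6, 0.7, -0.9]
finger_gap: 0.524
```

```bash
python3 - <<'E'
from h import *
im,d=snap("side","side11"); rel(placeT([(.012,.004),(.012,.002),(.012,.0)]))
cv2.imwrite("pics/c11.png",cv2.resize(im[90:190,290:390,::-1],None,fx=6,fy=6,interpolation=cv2.INTER_CUBIC))
E
```

```text
now [ 0.5525 -0.1706  0.1261] [158.37 -20.    49.23] F [-0.5 -0.8 -0.7] gap 0.527 t 20.2 q6 [-0.41 -0.37 -0.48  1.    0.19  1.99]
[np.float64(0.556), np.float64(-0.1709), np.float64(0.1123)] transl cm [-0.28 -0.24  1.38] twist [-0.01  0.21  0.11]
[np.float64(0.557), np.float64(-0.1709), np.float64(0.1106)] transl cm [-0.28 -0.24  1.58] twist [-0.01  0.21  0.11]
[np.float64(0.558), np.float64(-0.1709), np.float64(0.1089)] transl cm [-0.27 -0.23  1.78] twist [-0.01  0.21  0.11]
```

View pics/c11.png

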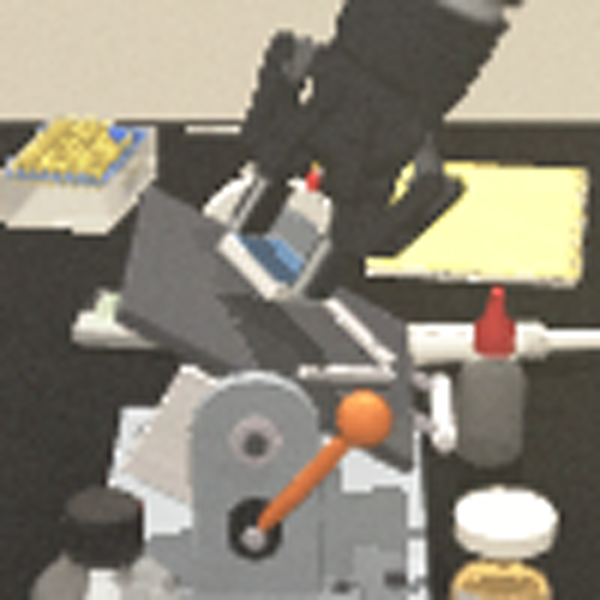

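Side crop: the tile hovers parallel to the plate, uphill and clear of the rails, with the lever still forward. Lower it slowly.

>>> move_arm:
  twist:
    - [0,0,0]
    - [0,0,0]
    - [0,0,0]
    - [0,0,0]
    - [0,0,0]
  translation:
    - [-0.1,-0.1,0.6]
    - [-0.2,-0.2,1.1]
    - [-0.2,-0.2,1.4]
    - [-0.2,-0.2,1.5]
    - [-0.2,-0.2,1.5]
  gripper: [4,4,4,4,4]

```text
time_s: 20.82
position: [0.5572, -0.1708, 0.1105]
tcp_rot: [2.765, -0.349, 0.858]
contact_force: [0.1, -0.3, -0.6]
finger_gap: 0.523
```

>>> move_arm:
  twist:
    - [0,0,0]
    - [0,0,0]
  translation:
    - [0,0,0.15]
    - [0,0,0.15]
  gripper: [4,4]

```text
time_s: 21.08
position: [0.5579, -0.1708, 0.1091]
tcp_rot: [2.765, -0.349, 0.858]
contact_force: [-0.6, -0.1, -0.4]
finger_gap: 0.53
```

>>> move_arm:
  twist:
    - [0,0,0]
    - [0,0,0]
    - [0,0,0]
    - [0,0,0]
  translation:
    - [0,0,0.1]
    - [0,0,0.1]
    - [0,0,0.2]
    - [0,0,0.2]
  gripper: [4,4,4,4]

```text
time_s: 21.58
position: [0.5595, -0.1712, 0.1094]
tcp_rot: [2.762, -0.35, 0.859]
contact_force: [-7.1, 0.5, 11.0]
finger_gap: 0.528
```

Contact (13 N). Ease off 1.5 mm and let go.

>>> move_arm:
  twist:
    - [0,0,0]
    - [0,0,0]
    - [0,0,0]
    - [0,0,0]
    - [0,0,0]
    - [0,0,0]
    - [0,0,0]
    - [0,0,0]
    - [0,0,0]
    - [0,0,0]
  translation:
    - [0,0,-0.15]
    - [0,0,-0.15]
    - [0,0,-0.15]
    - [0,0,-0.15]
    - [0,0,-0.15]
    - [0,0,-1]
    - [0,0,-4]
    - [0,0,-9]
    - [0,0,-14]
    - [0,0,-18]
  gripper: [4,4,8.5,8.5,8.5,8.5,8.5,8.5,8.5,8.5]

```text
time_s: 22.82
position: [0.4704, -0.1707, 0.2676]
tcp_rot: [2.763, -0.349, 0.859]
contact_force: [0.4, -1.1, 0.1]
finger_gap: 0.995
```

```bash
python3 - <<'E'
from h import *
rel([(.35,.05,.3,down(np.pi/4)),(.35,.25,.3,down(np.pi/4))])
E
```

```text
now [ 0.4704 -0.1707  0.2676] [158.28 -20.01  49.22] F [ 0.4 -1.1  0.1] gap 0.995 t 22.825 q6 [-0.5  -0.51 -0.29  1.34  0.23  1.91]
[0.35, 0.05, 0.3] transl cm [  9.43 -21.86  -8.73] twist [ 20.75 -20.54   0.34]
[0.35, 0.25, 0.3] transl cm [ 23.66 -35.91  -8.74] twist [ 20.75 -20.54   0.34]
```

>>> move_arm:
  twist:
    - [0,0,0]
    - [5,-5,0]
    - [10,-10,0]
    - [15,-15,0]
    - [20,-20,0]
    - [20,-20,0]
    - [20,-20,0]
    - [20,-20,0]
    - [20,-20,0]
  translation:
    - [1,-3,-4]
    - [3,-8,-8.7]
    - [6,-13,-8.7]
    - [9.5,-18,-8.7]
    - [13,-23,-8.7]
    - [17,-28,-8.7]
    - [21,-32,-8.7]
    - [23.6,-36,-8.7]
    - [23.6,-36,-8.7]
  gripper: [8.5,8.5,8.5,8.5,8.5,8.5,8.5,8.5,8.5]

```text
time_s: 23.95
position: [0.3493, 0.2525, 0.2965]
tcp_rot: [3.13, -0.007, 0.795]
contact_force: [0.0, -1.0, -1.1]
finger_gap: 0.995
```

```bash
python3 chk.py 12 | head -4; python3 - <<'E'
from h import *
im,d=load("top12"); si,_=load("side12"); c=np.zeros((480,800,3),np.uint8)
c[:,:400]=cv2.resize(im[140:236,370:450],(400,480)); c[:400,400:]=cv2.resize(si[110:190,300:380],(400,400)); cv2.imwrite("pics/c12.png",c[:,:,::-1])
h=cv2.cvtColor(im,cv2.COLOR_RGB2HSV); m=cv2.inRange(h,(90,60,60),(130,255,255)); m[:140]=0;m[236:]=0;m[:,:370]=0;m[:,430:]=0
v,u=np.where(m); print(m.sum()//255,u.mean(),v.mean())
t=.511; n=np.array([-np.sin(t),0,np.cos(t)]); ex=np.array([np.cos(t),0,np.sin(t)]); B[0]=.538
for s in(-.037,-.02,0): print(s,proj("top",b2w(np.array([0,0,.12])+.024*n+s*ex)))
for nm,px in dict(amber=(318,181),jar=(376,232),dropper=(441,216),weight=(226,250)).items(): print(nm,atdepth("top",[px],d).round(3),abs(im[px[1]-6:px[1]+6,px[0]-6:px[0]+6].astype(int)-load("top0")[0][px[1]-6:px[1]+6,px[0]-6:px[0]+6]).mean())
E
```

```text
now [0.35 0.25 0.3 ] [179.31  -0.45  45.39] F [-0.2 -0.3 -1.1] gap 0.993 t 24.05 q6 [ 0.63 -0.14  0.15  1.86 -0.01  2.98]
tilt side 0.5001677593064374
tilt top 0.5094879182303592
top yel [445.48 173.65] red [442.28 174.6 ] remaining rad 0.00813921839005003
149 404.1677852348993 194.9731543624161
-0.037 [[404.74915113 195.77538224]]
-0.02 [[403.71740939 190.35850763]]
0 [[402.49498969 183.94823134]]
amber [[0.595 0.071 0.152]] 4.19212962962963
jar [[ 0.419 -0.066  0.071]] 4.701388888888889
dropper [[ 0.412 -0.264  0.1  ]] 1.7175925925925926
weight [[0.308 0.281 0.813]] 74.9675925925926
```

View pics/c12.png

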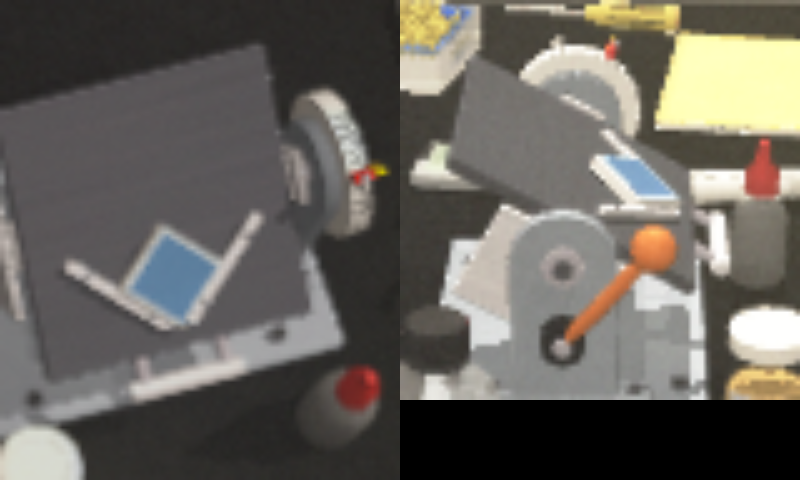

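The tile sits square in the corner: its centre is within 1 px of the predicted seat. The pointer is level with the red index, the lever is fully forward and the bottles and jar are unmoved. In this top view the arm hides the weight, but it stood undisturbed after the lift. Handing in.

```bash
python3 -c "
from cell import job; print(job.finish_job())"
```

```text
the job is handed in; nothing more can be done
None
```

The stage is set and locked at the red index, and the blue-faced tile sits square in the corner between the rails. The job was handed in at about 24 s of the 62 s allowed. I loosened the lever, pressed the bar in three small steps and pulled the lever forward again. I then laid the tile on the plate and let it slide home by itself.

What the last checks showed:
- **Angle:** the pointer is within about 0.01 rad of the index in the top view. The plate tilt, from depth, is about 0.50–0.51 rad in both views and did not change after clamping.
- **Clamp:** the lever pressed against its front stop at 14 N, and in the last picture it is still fully forward.
- **Tile:** its centre is within 1 pixel (about 3 mm) of the predicted seat.
- **Bystanders:** the reagent bottle, dropper bottle and sample jar have not moved. The arm hid the calibration weight in the last top view. It was last seen standing where it was, just after the tile was lifted.

What disagreed or failed along the way:
- **TCP offset:** the visible fingertips end about 36–42 mm short of the reported TCP. Because of this the first lever push passed over the ball without touching it. I corrected for the offset from then on, and contact with the bar and worktop agreed with it.
- **Depth fits:** some tilt readings were blocked by the arm (top view before the clamp, side view at the tile) and I discarded them.

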